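# Gather the pressed pellets in the red corner of their tray

## Task

Slide the dock's yellow latch along its track to the left, fully open against its stop, then lift the white pellet tray by its black handle about 10 cm straight up out of the dock. Tilt the tray in the air until all four pellets have slid into the red corner, letting the tilt alone move them, not the fingers. Finish while still holding the tray there, tilted and steady, well clear of the dock, with no pellet lost and the beaker, vial, sieve and timer left alone.

Things in the scene. Friction and masses are not known exactly. Their poses are not given: they have to be found in the camera images.
- dock: Grey docking plate fixed to the worktop, about 215 x 136 mm, at a different place and turn each time. Origin: on the worktop, below the centre of the docked tray; z up, x away from the latch side, y along the latch track. Floor plate 8 mm thick, on which the tray stands; guide lips round the tray reach 16 mm high with about 3 mm play. The latch track lies on the side at x = -110 mm (towards the robot), running along y; nothing of it is higher than 25 mm except the latch.
- latch (a joint): Travel of the latch along its track, towards the dock's +y, in m: about 0 to 0.006 at the start (locked: its steel tongue lies 2 mm above the steel ear on the tray's side and stops the tray from being lifted), 0.045 fully open against the stop. The tongue clears the ear from about 0.022. It stays where it is left; sliding it takes about 2 N.
- latch_grip (a point): Middle of the latch's upright yellow grip, 60 mm above the worktop. The grip measures 26 mm along the dock's x, 14 mm along the dock's y (the sliding direction) and reaches from 33 to 77 mm above the worktop; the tongue plate at its foot has its top at 33 mm. Moves with the latch.
- tray: Loose white tray, 140 (x) x 110 (y) mm outside, walls 4 mm thick and 30 mm high, floor 4 mm, about 0.2 to 0.4 kg. Origin: centre of its underside; at the start its axes agree with the dock's and it stands in the dock, underside 8 mm above the worktop. A steel ear (24 mm wide, 14 to 18 mm above the underside) sticks out 15 mm from the -x wall at y = -20 mm. A bail handle bridges it along y at x = 0.
- handle (a point): Centre of the tray's black handle bar, 80 mm above the tray's underside (88 mm above the worktop at the start), above the tray's middle. The bar is flat-sided: 12 mm thick along the tray's x, 16 mm high, and runs 110 mm along the tray's y; below it the space down to the tray floor is free, with thin steel uprights only at its two ends. It is gripped from above, across its 12 mm thickness.
- red_corner (a point): The inner corner of the tray at its -x, +y end (66 mm and 51 mm from the middle), 8 mm above the underside. The floor within 60 mm of this corner is painted red, and the rim of the corner is red.
- pellet_0: One of four smooth dark grey round pellets, 16 mm in diameter and 8 mm high, 10 g, lying on the tray floor away from the red corner. Origin: centre of its underside. Pellets slide very easily: along the floor from about 7 to 9 degrees of tilt, along a wall into the corner from about 15 degrees; 30 to 35 degrees moves them all promptly.
- pellet_1: One of four smooth dark grey round pellets, 16 mm in diameter and 8 mm high, 10 g, lying on the tray floor away from the red corner. Origin: centre of its underside. Pellets slide very easily: along the floor from about 7 to 9 degrees of tilt, along a wall into the corner from about 15 degrees; 30 to 35 degrees moves them all promptly.
- pellet_2: One of four smooth dark grey round pellets, 16 mm in diameter and 8 mm high, 10 g, lying on the tray floor away from the red corner. Origin: centre of its underside. Pellets slide very easily: along the floor from about 7 to 9 degrees of tilt, along a wall into the corner from about 15 degrees; 30 to 35 degrees moves them all promptly.
- pellet_3: One of four smooth dark grey round pellets, 16 mm in diameter and 8 mm high, 10 g, lying on the tray floor away from the red corner. Origin: centre of its underside. Pellets slide very easily: along the floor from about 7 to 9 degrees of tilt, along a wall into the corner from about 15 degrees; 30 to 35 degrees moves them all promptly.
- beaker: Empty glass beaker, 57 x 59 x 79 mm, a bystander behind the dock. Origin: centre of its underside.
- vial: Glass vial with white cap, 27 mm in diameter, 62 mm high, a bystander behind the dock. Origin: centre of its underside.
- sieve: Grey metal ring sieve, 83 mm in diameter, 36 mm high, a bystander behind the dock. Origin: centre of its underside.
- timer: White bench timer, 58 x 64 x 20 mm, a bystander to the left of the dock. Origin: centre of its underside.
There are look-alikes about, which are no part of the job. Leave any purple look-alike of the tray alone.

How it is judged:
By the outcome, as a careful person would: the job done as asked, in the order asked, and still so for the second after the job is handed in, while the arm keeps its last pose, push and grip.
It also fails if it takes over 54 s, if anything falls off the work surface, if the arm or the gripper's body presses on something with over 40 N, if the wrist force passes 120 N, or if a joint passes its speed limit or range.

## Robot

A 6-joint arm with a two-finger parallel gripper is mounted at the origin on a cart in front of the work surface, level with it; the furniture and walls round the work are solid. World frame = base frame: x ahead of the robot, y to its left, z up, the work surface at z = 0. Lengths are in m, angles in rad, forces in N, time in s.
With the tool pointing down it reaches from about 0.3 to 0.875 m from the base axis. Payload 4.2 kg.
Tool frame: the origin (TCP) lies on the centre line of the jaws, within the pads' length; the fingertips stand 17 mm ahead of it and the grasp point (between the pads) lies 2 mm behind it; z points along the fingers, y is the line along which they close (so a half turn about z gives the same grasp; the last joint's range is limited). The gripper opens to 85 mm and grips with 20 to 120 N. Pads are 22 mm wide; open, the fingers measure 114 mm over their backs; the gripper's body (76 mm by 85 mm) begins 54 mm behind the grasp point. The pads swing forward as they close: fully open they stand 13 mm farther back than shut.
Start: joints at [1.238, 0.32, 1.565, -0, 1.257, -0.02], TCP at [0.177, 0.547, 0.248] pointing down, gripper open.
Joint ranges: [-3.11, 3.11], [-0.84, 2.01], [0.21, 2.61], [-1.34, 4.49], [0.05, 2.63], [-2.56, 2.56]. Speed limits (rad/s): [2.57, 2.57, 3.14, 3.14, 3.14, 3.14].

## Interface

Orientations are given as a unit quaternion [x, y, z, w].
In Python, from cell import arm gives the robot as it stands.
- The arm moves only by the tool arm_command, never from a script. Its argument "plan" is one flat list of numbers, 5 for each row, row after row: the opening, from 0 (shut) to 1 (fully open), then the shift along the tool's x, y, z in cm, then the turn about the tool's z in degrees. In form: [hand, tx, ty, tz, turn, hand, tx, ty, tz, turn, ...]. A call has exactly 8 rows; each row shifts and turns the commanded pose from where the row before left it, along the tool's axes as they then stand; what a row does not reach is not made up. A row lasts 1/12 s, in which the tool goes at most 41.7 mm and 7.16 degrees, less where a joint would pass 70% of its speed; a pose out of reach is approached as far as the arm can. A call with a gripper value outside its range is refused whole. The fingers move at their own pace and stop on an object; the grip force is fixed at half the most. Time passes only in rows, so rows that do not move let the fingers close, or fill a call up. It gives the time, the measured TCP pose, the force, the opening and the grip force at its end, in the units of the state.
- arm.sense(): the state, without advancing time (a new reading comes with each control period).
- arm.camera(name): name is "side" or "top"; returns a dict with "pixels" (400x640x3 uint8, red, green, blue), "mtx" (3x3 intrinsics, pixels), "R" (3x3) and "t" (3): a world point X has camera coordinates R X + t. Camera axes: x right, y down, z forward; pixel columns grow to the right and rows downward; lengths in m; the calibration is good to about 2 mm. A picture is of the moment at which its call begins. There is no depth.
- arm.hand_in(): hands the job in; it is judged then, once.
The state is a dict: "time": time; "q": joint angles; "qd": joint speeds; "joint_efforts": joint torques, N m; "position": TCP position; "ee_rot": TCP orientation; "ft_force": force on the tool from outside, world axes, zero at the start; "ft_torque": the same for the moment, N m; "gripper_width": opening from 0.0 (shut) to 1.0 (fully open); "gripper_force": force on a finger pad.
Only numpy, scipy, OpenCV 4.12 (cv2) and the standard library are available. Lean on these libraries where they do the work, as an engineer would, in place of code of your own. Each camera call takes 0.05 s, during which the arm holds its last target. There are 200 camera calls.

## Working session

There is one attempt and no reset: what is moved stays moved. The work goes in short steps, Python scripts to look and compute and a tool call to move; the robot and the scene stay as the last step left them, time stands still between calls to the robot, and variables do not carry over. Pictures are saved under pics/ and viewed, at most 10 in all, crops included, and the job is handed in when it is done.

Besides the shell and the picture viewer there is one more tool, called after "Request:" as name(argument=value, ...) on one line, values as JSON. arm_command: Moves the arm, as the interface text tells. Its arguments: {"type":"object","properties":{"plan":{"type":"array","items":{"type":"number"}}},"required":["plan"]}

```bash
mkdir -p pics
python3 - <<'E'
from cell import arm
import cv2
for n in("top","side"):
    c=arm.camera(n); cv2.imwrite(f"pics/{n}0.png",c["pixels"][:,:,::-1]); print(c["mtx"],c["R"],c["t"])
print(arm.sense())
E
```

```text
[[370.64842921   0.         322.23656972]
 [  0.         370.64842921 197.02066309]
 [  0.           0.           1.        ]] [[ 0.0225637  -0.99922924 -0.03212177]
 [-0.98933092 -0.01769155 -0.14460751]
 [ 0.14392777  0.03504194 -0.98896757]] [0.09797664 0.60776413 0.84041158]
[[398.2899505    0.         314.67605058]
 [  0.         398.2899505  200.2992405 ]
 [  0.           0.           1.        ]] [[ 0.8100569  -0.5863383  -0.00390037]
 [-0.38686141 -0.52944686 -0.75499951]
 [ 0.44062009  0.61310147 -0.65571375]] [-0.43747431  0.34568985  0.64556628]
{'time': 0.1, 'q': array([ 1.23800678e+00,  3.20210794e-01,  1.56555723e+00, -1.77473605e-06,
        1.25740387e+00, -1.99831918e-02]), 'qd': array([-0.00120006, -0.00101536, -0.0021201 , -0.00070338, -0.00101468,
       -0.00169863]), 'joint_efforts': array([-2.22536910e-03, -4.16408336e+01, -2.34704465e+01, -2.48704901e-04,
        4.98925277e-03,  2.39189012e-05]), 'position': array([0.17680371, 0.54671967, 0.24757611]), 'ee_rot': array([ 1.55765985e-01,  9.87793670e-01, -7.77517367e-04, -1.37726437e-04]), 'ft_force': array([ 0.12386633, -0.32817674, -0.3234322 ]), 'ft_torque': array([0.00292929, 0.02398613, 0.01907485]), 'gripper_force': 0.0, 'gripper_width': 1.0012110517776909}
```

View pics/top0.png

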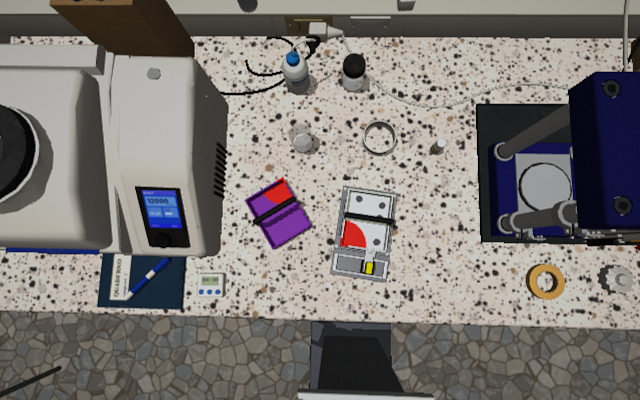

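View pics/side0.png

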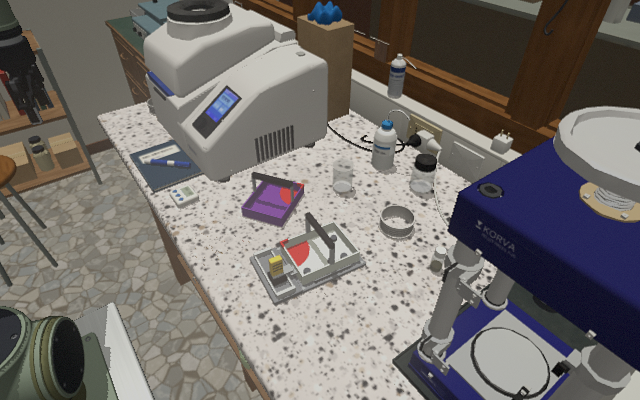

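Run:
```python
import cv2
t=cv2.imread("pics/top0.png")[175:290,320:410]; s=cv2.imread("pics/side0.png")[200:310,240:375]
cv2.imwrite("pics/tc.png",cv2.resize(t,None,fx=5,fy=5,interpolation=2)); cv2.imwrite("pics/sc.png",cv2.resize(s,None,fx=5,fy=5,interpolation=2))
```

```text
(no output)
```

View pics/tc.png

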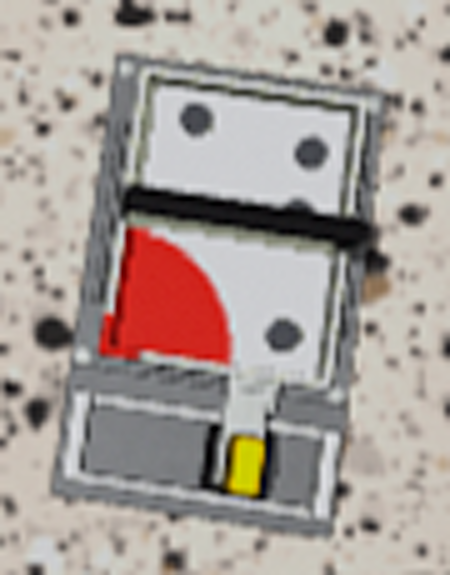

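View pics/sc.png

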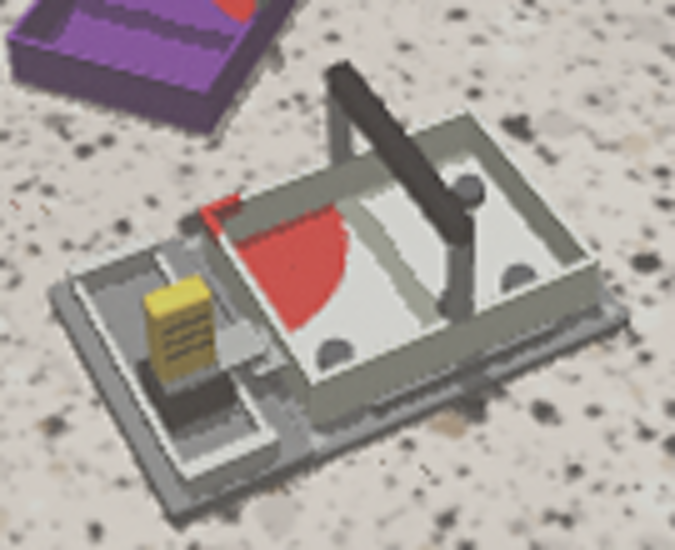

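```bash
cat > h.py <<'E'
import numpy as np, json
K={"top":np.array([[370.648,0,322.237],[0,370.648,197.021],[0,0,1]]),"side":np.array([[398.29,0,314.676],[0,398.29,200.299],[0,0,1]])}
R={"top":np.array([[0.0225637,-0.99922924,-0.03212177],[-0.98933092,-0.01769155,-0.14460751],[0.14392777,0.03504194,-0.98896757]]),
"side":np.array([[0.8100569,-0.5863383,-0.00390037],[-0.38686141,-0.52944686,-0.75499951],[0.44062009,0.61310147,-0.65571375]])}
T={"top":np.array([0.09797664,0.60776413,0.84041158]),"side":np.array([-0.43747431,0.34568985,0.64556628])}
def proj(n,X):
    p=K[n]@(R[n]@np.asarray(X)+T[n]); return p[:2]/p[2]
E
python3 - <<'E'
from h import *
from scipy.optimize import least_squares
o={"top":(320,175),"side":(240,200)}
# cam, crop px, f(p)->dock pt ; p=x,y,yaw,xmin,gx,gy
D=[("top",(128,198),lambda p:(0,.055,.096)),("top",(368,232),lambda p:(0,-.055,.096)),
("top",(120,57),lambda p:(p[3]+.215,.068,.008)),("top",(383,98),lambda p:(p[3]+.215,-.068,.008)),
("top",(332,532),lambda p:(p[3],-.068,.004)),("top",(54,492),lambda p:(p[3],.068,.004)),
("side",(340,70),lambda p:(0,.055,.096)),("side",(465,222),lambda p:(0,-.055,.096)),
("side",(177,520),lambda p:(p[3],-.068,.004)),("side",(52,292),lambda p:(p[3],.068,.006)),("side",(630,320),lambda p:(p[3]+.215,-.068,.008)),
("top",(249,463),lambda p:(p[4],p[5],.075)),("side",(179,295),lambda p:(p[4],p[5],.077)),("side",(186,370),lambda p:(p[4]-.0,p[5]-.005,.037))]
def w(p,d):
    c,s=np.cos(p[2]),np.sin(p[2]); return (p[0]+c*d[0]-s*d[1],p[1]+s*d[0]+c*d[1],d[2])
def f(p): return np.concatenate([proj(n,w(p,g(p)))-((np.array(c)+.5)/5-.5+o[n]) for n,c,g in D])
r=least_squares(f,[.5,0,0,-.13,-.11,-.02]);p=r.x
print(p.round(4),np.degrees(p[2]));print(r.fun.reshape(-1,2).round(1))
print("grip",w(p,(p[4],p[5],.06)),"handle",w(p,(0,0,.088)))
for n in("x","y"):pass
E
```

```text
[ 0.5545  0.0032 -0.1313 -0.1374 -0.1096 -0.0177] -7.522721306828581
[[-0.7 -0.5]
 [ 0.5  0.1]
 [-0.7 -0.1]
 [ 1.  -0.4]
 [-0.2  0.2]
 [-0.4 -0.7]
 [-0.6 -1.6]
 [-0.1  0.9]
 [ 0.2  1.3]
 [ 0.1  0.4]
 [-0.4  0. ]
 [-0.1  0.4]
 [-0.3  0.1]
 [ 0.7 -0.3]]
grip (np.float64(0.44351090902373513), np.float64(7.348449197747825e-05), 0.06) handle (np.float64(0.5544618814720288), np.float64(0.0032288348437436785), 0.088)
```

Request:
arm_command(plan=[1,-2.64,-2.74,0,0,1,-2.64,-2.74,0,0,1,-2.64,-2.74,0,0,1,-2.64,-2.74,0,0,1,-2.64,-2.74,0,0,1,-2.64,-2.74,0,0,1,-2.64,-2.74,0,0,1,-2.64,-2.74,0,0])

```text
time: 0.77
position: [0.3106, 0.2717, 0.2481]
ee_rot: [0.155, 0.988, -0.0, -0.0]
ft_force: [1.1, -0.0, -0.3]
gripper_width: 1.0
gripper_force: 0.0
```

Request:
arm_command(plan=[1,-2.64,-2.74,0,0,1,-2.64,-2.74,0,0,1,-2.64,-2.74,0,0,1,-2.64,-2.74,0,0,1,-2.64,-2.74,0,0,1,-2.64,-2.74,0,0,1,-2.64,-2.74,0,0,1,-2.64,-2.74,0,0])

```text
time: 1.43
position: [0.4441, -0.0019, 0.2481]
ee_rot: [0.156, 0.988, 0.0, -0.0]
ft_force: [1.7, 0.5, 0.3]
gripper_width: 0.998
gripper_force: 0.0
```

Request:
arm_command(plan=[1,0,0,3,-5.2,1,0,0,3,-5.2,1,0,0,3,0,1,0,0,0,0,1,0,0,0,0,1,0,0,0,0,1,0,0,0,0,1,0,0,0,0])

```text
time: 2.1
position: [0.4451, 0.0002, 0.16]
ee_rot: [0.065, 0.998, 0.0, 0.002]
ft_force: [0.8, 0.5, 0.4]
gripper_width: 1.001
gripper_force: 0.0
```

```bash
cat >> h.py <<'E'
from scipy.spatial.transform import Rotation as Ro
def st(arm,*tg):
    s=arm.sense(); M=Ro.from_quat(s["ee_rot"]).as_matrix()
    print("t",s["time"],"q",s["q"].round(3),"p",s["position"].round(4),"yawy",np.degrees(np.arctan2(M[1,1],M[0,1])).round(2),"z",M[:,2].round(3),"F",s["ft_force"].round(1),"T",s["ft_torque"].round(2),"w",round(s["gripper_width"],3),"gf",round(s["gripper_force"],1))
    for g in tg: print("to tgt tool cm",(100*M.T@(np.array(g)-s["position"])).round(2))
    return s,M
E
python3 - <<'E'
from h import *
from cell import arm
st(arm,(.4435,0,.06))
E
```

```text
t 2.1 q [-0.025  0.198  1.982  0.     0.958 -1.465] p [4.451e-01 2.000e-04 1.600e-01] yawy 82.5 z [ 0.004 -0.    -1.   ] F [0.8 0.5 0.4] T [ 0.01  0.01 -0.01] w 1.001 gf 0.0
to tgt tool cm [ 0.19 -0.04 10.  ]
```

Request:
arm_command(plan=[1,0.1,0,3.5,0,1,0,0,3.5,0,1,0,0,2.5,0,1,0,0,0.5,0,0,0,0,0,0,0,0,0,0,0,0,0,0,0,0,0,0,0,0,0])

```text
time: 2.77
position: [0.4443, 0.0001, 0.0599]
ee_rot: [0.066, 0.998, 0.0, 0.002]
ft_force: [-0.1, -0.9, 0.5]
gripper_width: 0.454
gripper_force: 0.0
```

Request:
arm_command(plan=[0,0,0,0,0,0,0,0,0,0,0,0,0,0,0,0,0,0,0,0,0,0,0.8,0,0,0,0,0.8,0,0,0,0,0.8,0,0,0,0,0.8,0,0])

```text
time: 3.43
position: [0.4477, 0.0319, 0.0593]
ee_rot: [0.065, 0.998, -0.0, 0.001]
ft_force: [-0.4, -0.7, 6.0]
gripper_width: 0.158
gripper_force: 59.2
```

Run:
```python
from h import *
from cell import arm
st(arm)
```

```text
t 3.4333 q [ 4.600e-02  3.460e-01  2.101e+00 -1.000e-03  6.930e-01 -1.393e+00] p [0.4477 0.0319 0.0593] yawy 82.49 z [ 0.002 -0.    -1.   ] F [-0.4 -0.7  6. ] T [-0.26  0.13 -0.  ] w 0.158 gf 59.2
```

Request:
arm_command(plan=[0,0,0.6,0,0,0,0,0.4,0,0,0,0,0.2,0,0,0,0,0.2,0,0,0,0,0.2,0,0,0,0,0,0,0,0,0,0,0,0,0,0,0,0,0])

```text
time: 4.1
position: [0.4492, 0.0433, 0.0593]
ee_rot: [0.063, 0.998, -0.004, 0.0]
ft_force: [-0.8, -24.6, 8.1]
gripper_width: 0.153
gripper_force: 60.2
```

Run:
```python
from h import *
from cell import arm
st(arm)
```

```text
t 4.1 q [ 0.076  0.35   2.094 -0.012  0.698 -1.359] p [0.4492 0.0433 0.0593] yawy 82.73 z [ 0.    -0.008 -1.   ] F [ -0.8 -24.6   8.1] T [-3.76  0.11 -0.14] w 0.153 gf 60.2
```

Request:
arm_command(plan=[0.6,0,0,0,0,0.6,0,0,0,0,0.6,0,0,-2,0,0.6,0,0,-4,0,0.6,0,0,-4,0,0.6,0,0,-4,0,0.6,0,0,-4,0,0.6,0,0,-4,0])

```text
time: 4.77
position: [0.4486, 0.0481, 0.2806]
ee_rot: [0.065, 0.998, 0.0, 0.0]
ft_force: [0.8, 0.4, -0.6]
gripper_width: 0.598
gripper_force: 0.0
```

Request:
arm_command(plan=[0.6,0,0,-4,0,0.6,0,0,-4,0,0.6,0,0,-4,0,0.6,0,0,-4,0,0.6,0,0,-4,0,0.6,0,0,-4,0,0.6,0,0,-4,0,0.6,0,0,-4,0])

```text
time: 5.43
position: [0.4482, 0.048, 0.6005]
ee_rot: [0.065, 0.998, 0.0, 0.0]
ft_force: [1.3, 0.1, 0.2]
gripper_width: 0.603
gripper_force: 0.0
```

Run:
```python
from h import *
from cell import arm
import cv2
st(arm)
c=arm.camera("top")["pixels"][175:290,320:410,::-1]
d=arm.camera("side")["pixels"][:,:,::-1]
cv2.imwrite("pics/t2.png",cv2.resize(c,None,fx=4,fy=4)); cv2.imwrite("pics/s2.png",d)
```

```text
t 5.4333 q [ 8.100e-02  1.190e-01  9.620e-01  1.000e-03  2.060e+00 -1.359e+00] p [0.4482 0.048  0.6005] yawy 82.53 z [ 0.001  0.001 -1.   ] F [1.3 0.1 0.2] T [ 0.04 -0.01 -0.  ] w 0.603 gf 0.0
```

View pics/s2.png

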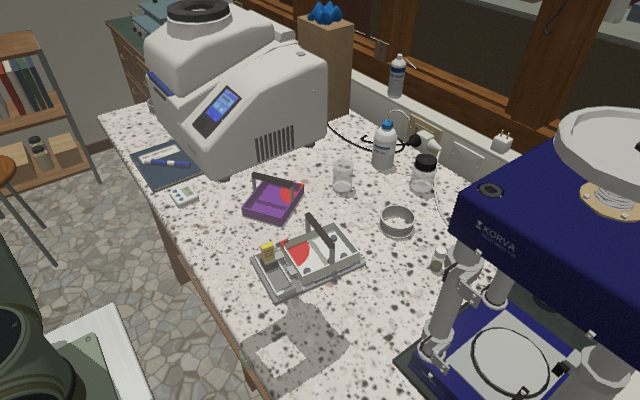

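The latch has moved to the left end of its track (yellow at about (267,250)) and the tray is untouched. Next I check, with nothing in the gripper, how the tool behaves at its reach limit.

Request:
arm_command(plan=[0.6,0,0,-4,0,0.6,0,0,-4,0,0.6,0,0,-4,0,0.6,0,0,-4,0,0.6,0,0,-4,0,0.6,0,0,-4,0,0.6,0,0,-4,0,0.6,0,0,-4,0])

```text
time: 6.2
position: [0.3811, 0.0405, 0.7671]
ee_rot: [0.065, 0.998, 0.003, 0.016]
ft_force: [0.4, -0.1, 0.1]
gripper_width: 0.597
gripper_force: 0.0
```

Run:
```python
from h import *
from cell import arm
st(arm)
```

```text
t 6.2 q [ 0.074  0.269  0.215  0.004  2.625 -1.362] p [0.3811 0.0405 0.7671] yawy 82.51 z [ 0.032  0.004 -0.999] F [ 0.4 -0.1  0.1] T [-0.    0.02 -0.01] w 0.597 gf 0.0
```

Request:
arm_command(plan=[0.6,0,0,-4.1,0,0.6,0,0,-4.1,0,0.6,0,0,-4.1,0,0.6,0,0,-4.1,0,0.6,2.5,0,-3,0,0.6,2.5,0,-3,0,0.6,2.5,0,-3,0,0.6,2.5,0,-3,0])

```text
time: 6.87
position: [0.2527, 0.052, 0.8282]
ee_rot: [0.066, 0.992, 0.019, 0.11]
ft_force: [0.4, 0.2, -0.1]
gripper_width: 0.602
gripper_force: 0.0
```

Run:
```python
from h import *
from cell import arm
st(arm)
```

```text
t 6.8667 q [ 0.177  0.079  0.215 -0.031  2.625 -1.291] p [0.2527 0.052  0.8282] yawy 82.76 z [ 0.22   0.023 -0.975] F [ 0.4  0.2 -0.1] T [0.02 0.12 0.01] w 0.602 gf 0.0
```

Run:
```python
import numpy as np
from scipy.optimize import least_squares
Q=np.array([[.3202,1.5656,1.2574],[.198,1.982,.958],[.346,2.101,.693],[.35,2.094,.698],[.119,.962,2.06],[.269,.215,2.625],[.079,.215,2.625]])
P=np.array([[np.hypot(.1768,.5467),.2476],[.4451,.16],[np.hypot(.4477,.0319),.0593],[np.hypot(.4492,.0433),.0593],[np.hypot(.4482,.048),.6005],[np.hypot(.3811,.0405),.7671],[np.hypot(.2527,.052),.8282]])
def fk(p,q):
    a=q[:,0];b=a+q[:,1];c=b+q[:,2]
    return np.c_[p[1]*np.sin(a)+p[2]*np.sin(b)+p[3]*np.cos(b)+p[4]*np.sin(c)+p[5]*np.cos(c),p[0]+p[1]*np.cos(a)+p[2]*np.cos(b)-p[3]*np.sin(b)+p[4]*np.cos(c)-p[5]*np.sin(c)]
r=least_squares(lambda p:(fk(p,Q)-P).ravel(),[.3,.4,.4,0,.2,0]);p=r.x
print(p.round(4),(1000*r.fun).round(1))
np.save("kin.npy",p)
for tilt in(.224,0):
  for q3 in(2.61,2.4,2.2,2.0,1.8):
    q2=np.pi-tilt-.05-q3
    print(tilt,q3,round(q2,2),fk(p,np.array([[q2,q3,.05]])).round(3))
for z in(.3,.4,.5,.6):  # outstretch q3=.21, vertical tool
    for q2 in np.arange(0,2,.05):
        x=fk(p,np.array([[q2,.21,np.pi-.21-q2]]))[0]
        if abs(x[1]-z)<.015: print("out",z,q2,x)
```

```text
[ 0.1395  0.5897  0.417   0.0251  0.2985 -0.0006] [-0.1  0.1  0.2 -0.  -0.1  0.   0.  -0.1 -0.1  0.   0.1 -0.  -0.   0. ]
0.224 2.61 0.26 [[0.306 0.011]]
0.224 2.4 0.47 [[ 0.421 -0.033]]
0.224 2.2 0.67 [[ 0.521 -0.097]]
0.224 2.0 0.87 [[ 0.605 -0.178]]
0.224 1.8 1.07 [[ 0.672 -0.275]]
0 2.61 0.48 [[ 0.27  -0.054]]
0 2.4 0.69 [[ 0.372 -0.122]]
0 2.2 0.89 [[ 0.455 -0.206]]
0 2.0 1.09 [[ 0.52  -0.305]]
0 1.8 1.29 [[ 0.563 -0.414]]
out 0.4 0.8500000000000001 [0.81974445 0.41212927]
out 0.5 0.75 [0.75863527 0.49104927]
out 0.6 0.6000000000000001 [0.65298275 0.59702226]
```

Run:
```python
from h import *
from cell import arm
s,M=st(arm)
p=s["position"]
for w in[(.35,.2,.62),(.1,.4,.62),(-.13,.33,.66)]:
    d=100*M.T@(np.array(w)-p); print(d.round(1),np.linalg.norm(d).round(1),(d/8).round(2)); p=np.array(w)
```

```text
t 6.8667 q [ 0.177  0.079  0.215 -0.031  2.625 -1.291] p [0.2527 0.052  0.8282] yawy 82.76 z [ 0.22   0.023 -0.975] F [ 0.4  0.2 -0.1] T [0.02 0.12 0.01] w 0.602 gf 0.0
[-2.9 14.8 22.8] 27.3 [-0.37  1.85  2.85]
[26.9 16.7 -5. ] 32.0 [ 3.36  2.08 -0.63]
[20.5 -9.6 -9.1] 24.4 [ 2.56 -1.2  -1.14]
```

Request:
arm_command(plan=[0.6,-0.37,1.85,2.85,0,0.6,-0.37,1.85,2.85,0,0.6,-0.37,1.85,2.85,0,0.6,-0.37,1.85,2.85,0,0.6,-0.37,1.85,2.85,0,0.6,-0.37,1.85,2.85,0,0.6,-0.37,1.85,2.85,0,0.6,-0.37,1.85,2.85,0])

```text
time: 7.53
position: [0.3486, 0.1968, 0.6245]
ee_rot: [0.065, 0.992, 0.019, 0.109]
ft_force: [-0.4, -0.3, 1.0]
gripper_width: 0.599
gripper_force: 0.0
```

Request:
arm_command(plan=[0.6,3.36,2.08,-0.63,0,0.6,3.36,2.08,-0.63,0,0.6,3.36,2.08,-0.63,0,0.6,3.36,2.08,-0.63,0,0.6,3.36,2.08,-0.63,0,0.6,3.36,2.08,-0.63,0,0.6,3.36,2.08,-0.63,0,0.6,3.36,2.08,-0.63,0])

```text
time: 8.2
position: [0.0969, 0.3959, 0.6268]
ee_rot: [0.065, 0.992, 0.02, 0.108]
ft_force: [1.0, 0.4, 0.4]
gripper_width: 0.6
gripper_force: 0.0
```

Request:
arm_command(plan=[0.6,2.56,-1.2,-1.14,0,0.6,2.56,-1.2,-1.14,0,0.6,2.56,-1.2,-1.14,0,0.6,2.56,-1.2,-1.14,0,0.6,2.56,-1.2,-1.14,0,0.6,2.56,-1.2,-1.14,0,0.6,2.56,-1.2,-1.14,0,0.6,2.56,-1.2,-1.14,0])

```text
time: 8.87
position: [-0.1319, 0.3246, 0.6675]
ee_rot: [0.065, 0.992, 0.019, 0.108]
ft_force: [-0.7, 0.5, -0.6]
gripper_width: 0.595
gripper_force: 0.0
```

Run:
```python
from h import *
from cell import arm
s,M=st(arm)
p=s["position"];u=np.array([*(-p[:2]/np.hypot(*p[:2])),0])
print("in",(M.T@u).round(2),"up",M[2].round(2))
```

```text
t 8.8667 q [ 2.096  0.041  0.886 -0.267  2.285  0.488] p [-0.1319  0.3246  0.6675] yawy 82.78 z [ 0.216  0.025 -0.976] F [-0.7  0.5 -0.6] T [-0.01  0.13  0.02] w 0.595 gf 0.0
in [-0.49 -0.87  0.06] up [-0.21  0.05 -0.98]
```

Request:
arm_command(plan=[0.6,-1.2,0.2,-3.4,0,0.6,-1.2,0.2,-3.4,0,0.6,-1.2,0.2,-3.4,0,0.6,-1.2,0.2,-3.4,0,0.6,-1.2,0.2,-3.4,0,0.6,-1.2,0.2,-3.4,0,0.6,-0.8,0.2,-3.5,0,0.6,-0.8,0.2,-3.5,0])

```text
time: 9.53
position: [-0.0743, 0.3082, 0.8053]
ee_rot: [0.059, 0.989, 0.084, 0.105]
ft_force: [0.2, 0.4, 1.2]
gripper_width: 0.603
gripper_force: 0.0
```

```bash
cat >> h.py <<'E'
def tl(arm):
    s,M=st(arm)
    a=np.radians(-7.52);z=M[:,2]; x=np.array([np.cos(a),np.sin(a),0]);y=np.array([-np.sin(a),np.cos(a),0])
    print("tilt dockx %.2f docky %.2f"%tuple(np.degrees([np.arctan2(z@x,-z[2]),np.arctan2(z@y,-z[2])])))
    p=s["position"];q=s["q"][0];u=-np.array([np.cos(q),np.sin(q),0])
    print("in",(M.T@u).round(2),"up",M[2].round(2),"dockx",(M.T@x).round(3),"docky",(M.T@y).round(3))
    return s,M
E
python3 - <<'E'
from h import *
from cell import arm
tl(arm)
E
```

```text
t 9.5333 q [ 2.023  0.187  0.214 -0.563  2.626  0.063] p [-0.0743  0.3082  0.8053] yawy 84.25 z [ 0.218  0.155 -0.964] F [0.2 0.4 1.2] T [-0.07  0.11 -0.01] w 0.603 gf 0.0
tilt dockx 11.47 docky 10.67
in [-0.54 -0.84 -0.04] up [-0.2   0.18 -0.96] dockx [-0.98  -0.03   0.195] docky [0.006 0.983 0.182]
```

Request:
arm_command(plan=[0.6,-1.5,-0.6,-3.4,0,0.6,-1.5,-0.6,-3.4,0,0.6,-1.5,-0.6,-3.4,0,0.6,-1.5,-0.6,-3.4,0,0.6,-1.5,-0.6,-3.4,0,0.6,-1.5,-0.6,-3.4,0,0.6,-1.5,-0.6,-3.4,0,0.6,-1.5,-0.6,-3.4,0])

```text
time: 10.2
position: [0.0142, 0.1865, 0.8552]
ee_rot: [0.051, 0.98, 0.154, 0.115]
ft_force: [0.8, -0.0, 0.4]
gripper_width: 0.595
gripper_force: 0.0
```

Run:
```python
from h import *
from cell import arm
tl(arm)
```

```text
t 10.2 q [ 2.006e+00  1.000e-03  2.140e-01 -7.660e-01  2.625e+00 -1.870e-01] p [0.0142 0.1865 0.8552] yawy 86.07 z [ 0.242  0.291 -0.926] F [ 0.8 -0.   0.4] T [-0.17  0.12 -0.01] w 0.595 gf 0.0
tilt dockx 12.30 docky 19.07
in [-0.53 -0.83 -0.16] up [-0.21  0.31 -0.93] dockx [-0.978 -0.059  0.202] docky [0.009 0.947 0.32 ]
```

Run:
```python
from h import *
from cell import arm
s,M=st(arm)
p=s["position"]
for w in[(-.12,.33,.68),(-.34,.12,.64)]:
    d=100*M.T@(np.array(w)-p); print(d.round(1),np.linalg.norm(d).round(1),(d/8).round(2)); p=np.array(w)
```

```text
t 10.2 q [ 2.006e+00  1.000e-03  2.140e-01 -7.660e-01  2.625e+00 -1.870e-01] p [0.0142 0.1865 0.8552] yawy 86.07 z [ 0.242  0.291 -0.926] F [ 0.8 -0.   0.4] T [-0.17  0.12 -0.01] w 0.595 gf 0.0
[18.6  7.2 17.1] 26.3 [2.33 0.9  2.14]
[ 19.3 -22.6  -7.7] 30.7 [ 2.41 -2.82 -0.97]
```

Request:
arm_command(plan=[0.6,2.33,0.9,2.14,0,0.6,2.33,0.9,2.14,0,0.6,2.33,0.9,2.14,0,0.6,2.33,0.9,2.14,0,0.6,2.33,0.9,2.14,0,0.6,2.33,0.9,2.14,0,0.6,2.33,0.9,2.14,0,0.6,2.33,0.9,2.14,0])

```text
time: 10.87
position: [-0.1189, 0.33, 0.6816]
ee_rot: [0.051, 0.98, 0.154, 0.115]
ft_force: [-0.4, 0.8, 0.3]
gripper_width: 0.601
gripper_force: 0.0
```

Request:
arm_command(plan=[0.6,2.41,-2.82,-0.97,0,0.6,2.41,-2.82,-0.97,0,0.6,2.41,-2.82,-0.97,0,0.6,2.41,-2.82,-0.97,0,0.6,2.41,-2.82,-0.97,0,0.6,2.41,-2.82,-0.97,0,0.6,2.41,-2.82,-0.97,0,0.6,2.41,-2.82,-0.97,0])

```text
time: 11.53
position: [-0.3386, 0.1192, 0.6433]
ee_rot: [0.051, 0.98, 0.153, 0.114]
ft_force: [-1.2, 0.0, -0.1]
gripper_width: 0.6
gripper_force: 0.0
```

Run:
```python
from h import *
from cell import arm
tl(arm)
```

```text
t 11.5333 q [ 3.035  0.069  0.964 -0.424  2.282  1.316] p [-0.3386  0.1192  0.6433] yawy 86.08 z [ 0.239  0.288 -0.927] F [-1.2  0.  -0.1] T [-0.08  0.12 -0.01] w 0.6 gf 0.0
tilt dockx 12.13 docky 18.84
in [-0.98 -0.04  0.21] up [-0.21  0.31 -0.93] dockx [-0.978 -0.06   0.199] docky [0.007 0.949 0.316]
```

Request:
arm_command(plan=[0.6,-0.8,1.6,-3.2,0,0.6,-0.8,1.6,-3.2,0,0.6,-0.8,1.2,-3.4,0,0.6,-0.8,1.2,-3.4,0,0.6,-0.8,1.2,-3.4,0,0.6,-0.8,1.2,-3.4,0,0.6,-0.8,1.2,-3.4,0,0.6,-0.8,1.2,-3.4,0])

```text
time: 12.2
position: [-0.2939, 0.1532, 0.801]
ee_rot: [0.042, 0.977, 0.191, 0.085]
ft_force: [-0.2, 0.2, -0.3]
gripper_width: 0.6
gripper_force: 0.0
```

Run:
```python
from h import *
from cell import arm
tl(arm)
```

```text
t 12.2 q [ 2.987  0.239  0.229 -0.912  2.625  0.686] p [-0.2939  0.1532  0.801 ] yawy 86.94 z [ 0.182  0.367 -0.912] F [-0.2  0.2 -0.3] T [-0.23  0.12 -0.  ] w 0.6 gf 0.0
tilt dockx 8.24 docky 23.01
in [-0.99 -0.09  0.12] up [-0.15  0.38 -0.91] dockx [-0.989 -0.072  0.132] docky [-0.015  0.922  0.387]
```

Request:
arm_command(plan=[0.6,-0.7,1.2,-3.6,0,0.6,-0.7,1.2,-3.6,0,0.6,-0.7,1.2,-3.6,0,0.6,-0.7,1.2,-3.6,0,0.6,-0.7,1.2,-3.6,0,0.6,-0.7,1.2,-3.6,0,0.6,-0.7,1.2,-3.6,0,0.6,-0.7,1.2,-3.6,0])

```text
time: 12.87
position: [-0.2037, 0.134, 0.8448]
ee_rot: [0.034, 0.969, 0.236, 0.065]
ft_force: [0.4, -0.8, -0.2]
gripper_width: 0.596
gripper_force: 0.0
```

Run:
```python
from h import *
from cell import arm
tl(arm)
```

```text
t 12.8667 q [ 3.106  0.135  0.214 -1.192  2.625  0.498] p [-0.2037  0.134   0.8448] yawy 87.78 z [ 0.143  0.454 -0.88 ] F [ 0.4 -0.8 -0.2] T [-0.28  0.13  0.03] w 0.596 gf 0.0
tilt dockx 5.32 docky 28.04
in [-0.99  0.    0.13] up [-0.11  0.46 -0.88] dockx [-0.993 -0.082  0.082] docky [-0.034  0.883  0.469]
```

Request:
arm_command(plan=[0.6,-0.3,-0.4,-3.6,0,0.6,-0.3,-0.4,-3.6,0,0.6,-0.3,-0.4,-3.6,0,0.6,-0.3,-0.4,-3.6,0,0.6,-0.3,-0.4,-3.6,0,0.6,-0.3,-0.4,-3.6,0,0.6,-0.3,-0.4,-3.6,0,0.6,-0.3,-0.4,-3.6,0])

```text
time: 13.53
position: [-0.1688, 0.1344, 0.8544]
ee_rot: [0.029, 0.969, 0.239, 0.052]
ft_force: [-0.3, -0.4, 0.0]
gripper_width: 0.598
gripper_force: 0.0
```

Run:
```python
from h import *
from cell import arm
tl(arm)
```

```text
t 13.5333 q [ 3.105  0.091  0.215 -1.217  2.625  0.453] p [-0.1688  0.1344  0.8544] yawy 87.93 z [ 0.116  0.459 -0.881] F [-0.3 -0.4  0. ] T [-0.22  0.07  0.01] w 0.598 gf 0.0
tilt dockx 3.54 docky 28.12
in [-1.  -0.   0.1] up [-0.09  0.47 -0.88] dockx [-0.995 -0.084  0.055] docky [-0.049  0.881  0.471]
```

Request:
arm_command(plan=[0.6,-2.1,-0.7,-2.9,0,0.6,-2.1,-0.7,-2.9,0,0.6,-2.1,-0.7,-2.9,0,0.6,-2.1,-0.7,-2.9,0,0.6,-2.1,-0.7,-2.9,0,0.6,-2.1,-0.7,-2.9,0,0.6,-2.1,-0.7,-2.9,0,0.6,-2.1,-0.7,-2.9,0])

```text
time: 14.2
position: [-0.0328, 0.1348, 0.8756]
ee_rot: [0.019, 0.968, 0.248, 0.012]
ft_force: [-0.1, -0.5, 0.8]
gripper_width: 0.598
gripper_force: 0.0
```

Run:
```python
from h import *
from cell import arm
tl(arm)
```

```text
t 14.2 q [ 3.105 -0.072  0.215 -1.344  2.625  0.266] p [-0.0328  0.1348  0.8756] yawy 88.02 z [ 0.032  0.48  -0.876] F [-0.1 -0.5  0.8] T [-0.25  0.06 -0.01] w 0.598 gf 0.0
tilt dockx -2.05 docky 28.73
in [-1.   -0.    0.01] up [-0.01  0.48 -0.88] dockx [-0.996 -0.085 -0.031] docky [-0.089  0.872  0.48 ]
```

Run:
```python
from h import *
from cell import arm
s,M=st(arm)
p=s["position"]
for w in[(-.14,.34,.68),(.14,.42,.58),(.42,.28,.5)]:
    d=100*M.T@(np.array(w)-p); print(d.round(1),np.linalg.norm(d).round(1),(d/8).round(2)); p=np.array(w)
```

```text
t 14.2 q [ 3.105 -0.072  0.215 -1.344  2.625  0.266] p [-0.0328  0.1348  0.8756] yawy 88.02 z [ 0.032  0.48  -0.876] F [-0.1 -0.5  0.8] T [-0.25  0.06 -0.01] w 0.598 gf 0.0
[11.8  8.2 26.7] 30.3 [1.48 1.03 3.33]
[-27.5   3.   13.5] 30.8 [-3.44  0.38  1.69]
[-28.5 -15.3   1.2] 32.3 [-3.56 -1.91  0.15]
```

Request:
arm_command(plan=[0.6,1.48,1.03,3.33,0,0.6,1.48,1.03,3.33,0,0.6,1.48,1.03,3.33,0,0.6,1.48,1.03,3.33,0,0.6,1.48,1.03,3.33,0,0.6,1.48,1.03,3.33,0,0.6,1.48,1.03,3.33,0,0.6,1.48,1.03,3.33,0])

```text
time: 14.87
position: [-0.1082, 0.3022, 0.7381]
ee_rot: [0.014, 0.963, 0.266, 0.027]
ft_force: [-0.1, -0.3, 0.1]
gripper_width: 0.603
gripper_force: 0.0
```

Request:
arm_command(plan=[0.6,-3.44,0.38,1.69,0,0.6,-3.44,0.38,1.69,0,0.6,-3.44,0.38,1.69,0,0.6,-3.44,0.38,1.69,0,0.6,-3.44,0.38,1.69,0,0.6,-3.44,0.38,1.69,0,0.6,-3.44,0.38,1.69,0,0.6,-3.44,0.38,1.69,0])

```text
time: 15.53
position: [0.1292, 0.3735, 0.665]
ee_rot: [0.012, 0.964, 0.264, 0.028]
ft_force: [-0.9, 0.9, 0.6]
gripper_width: 0.601
gripper_force: 0.0
```

Request:
arm_command(plan=[0.6,-3.0,-2.5,-0.9,0,0.6,-3.0,-2.5,-0.9,0,0.6,-3.0,-2.5,-0.9,0,0.6,-3.0,-2.5,-0.9,0,0.6,-3.0,-2.5,-0.9,0,0.6,-3.0,-2.5,-0.9,0,0.6,-3.0,-2.5,-0.9,0,0.6,-3.0,-2.5,-0.9,0])

```text
time: 16.2
position: [0.3531, 0.1635, 0.6379]
ee_rot: [0.012, 0.965, 0.262, 0.028]
ft_force: [1.0, 0.3, 0.7]
gripper_width: 0.602
gripper_force: 0.0
```

Request:
arm_command(plan=[0.6,0,0,0,6.8,0.6,0,0,0,6.8,0.6,0,0,0,6.8,0.6,0,0,0,6.8,0.6,0,0,0,6.8,0.6,0,0,0,6.8,0.6,0,0,0,6.8,0.6,0,0,0,6.8])

```text
time: 16.87
position: [0.3521, 0.1656, 0.6378]
ee_rot: [0.454, 0.851, 0.245, -0.096]
ft_force: [-1.5, 0.3, -0.4]
gripper_width: 0.601
gripper_force: 0.0
```

Run:
```python
from h import *
from cell import arm
tl(arm)
```

```text
t 16.8667 q [ 0.006 -0.082  1.181  0.565  1.914 -0.355] p [0.3521 0.1656 0.6378] yawy 29.7 z [ 0.059  0.505 -0.861] F [-1.5  0.3 -0.4] T [-0.23  0.11 -0.02] w 0.601 gf 0.0
tilt dockx -0.48 docky 30.55
in [ 0.57 -0.82 -0.06] up [ 0.39  0.33 -0.86] dockx [-0.66   0.752 -0.007] docky [0.645 0.571 0.508]
```

Request:
arm_command(plan=[0.6,0,0,0,6.9,0.6,0,0,0,6.9,0.6,0,0,0,6.9,0.6,0,0,0,6.9,0.6,0,0,0,6.9,0.6,0,0,0,6.8,0.6,0,0,0,0,0.6,0,0,0,0])

```text
time: 17.53
position: [0.3522, 0.1657, 0.6379]
ee_rot: [0.722, 0.64, 0.197, -0.175]
ft_force: [0.1, 0.8, 0.7]
gripper_width: 0.6
gripper_force: 0.0
```

Run:
```python
from h import *
from cell import arm
s,M=tl(arm); z=M[:,2]
g=np.array([.5545,.0032,.088])+.002*z; pre=g-.1*z
d=100*M.T@(pre-s["position"]); print(pre,d.round(1),np.linalg.norm(d),(d/16).round(2))
```

```text
t 17.5333 q [ 0.006 -0.082  1.18   0.565  1.914  0.357] p [0.3522 0.1657 0.6379] yawy -6.89 z [ 0.059  0.505 -0.861] F [0.1 0.8 0.7] T [-0.23  0.05  0.02] w 0.6 gf 0.0
tilt dockx -0.47 docky 30.55
in [-0.11 -0.99 -0.06] up [ 0.51 -0.   -0.86] dockx [-0.008  1.    -0.007] docky [0.861 0.011 0.508]
[ 0.54867202 -0.04628101  0.17238995] [-39.7  22.1  30.6] 54.79773883132833 [-2.48  1.38  1.91]
```

Request:
arm_command(plan=[0.6,-2.48,1.38,1.91,0,0.6,-2.48,1.38,1.91,0,0.6,-2.48,1.38,1.91,0,0.6,-2.48,1.38,1.91,0,0.6,-2.48,1.38,1.91,0,0.6,-2.48,1.38,1.91,0,0.6,-2.48,1.38,1.91,0,0.6,-2.48,1.38,1.91,0])

```text
time: 18.2
position: [0.4499, 0.0592, 0.4038]
ee_rot: [0.722, 0.64, 0.197, -0.175]
ft_force: [0.7, 0.3, 0.6]
gripper_width: 0.604
gripper_force: 0.0
```

Request:
arm_command(plan=[0.6,-2.48,1.38,1.91,0,0.6,-2.48,1.38,1.91,0,0.6,-2.48,1.38,1.91,0,0.6,-2.48,1.38,1.91,0,0.6,-2.48,1.38,1.91,0,0.6,-2.48,1.38,1.91,0,0.6,-2.4,1.38,1.8,0,0.6,0,0,0,0])

```text
time: 18.87
position: [0.5346, -0.0341, 0.1972]
ee_rot: [0.723, 0.638, 0.194, -0.178]
ft_force: [0.6, 0.5, 0.1]
gripper_width: 0.599
gripper_force: 0.0
```

Run:
```python
from h import *
from cell import arm
import cv2
s,M=tl(arm); z=M[:,2]
g=np.array([.5545,.0032,.088])+.002*z
d=100*M.T@(g-s["position"]); print(d.round(2))
a=arm.camera("side")["pixels"][140:340,200:430,::-1]
cv2.imwrite("pics/p3.png",cv2.resize(a,None,fx=3,fy=3,interpolation=2))
```

```text
t 18.8667 q [-0.366  0.358  1.758  0.548  1.23  -0.482] p [ 0.5346 -0.0341  0.1972] yawy -7.01 z [ 0.053  0.506 -0.861] F [0.6 0.5 0.1] T [-0.22  0.05  0.01] w 0.599 gf 0.0
tilt dockx -0.90 docky 30.56
in [ 0.2  -0.97  0.13] up [ 0.51 -0.01 -0.86] dockx [-0.002  1.    -0.013] docky [0.861 0.009 0.508]
[-2.14  1.64 11.59]
```

View pics/p3.png

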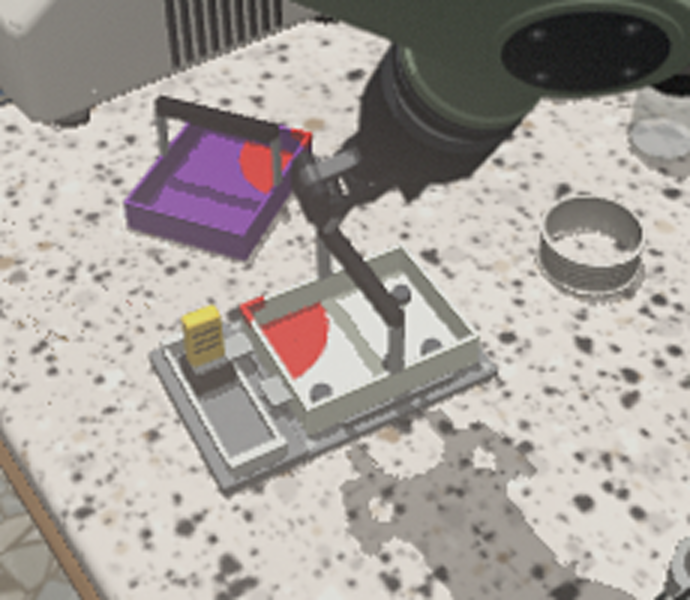

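The view shows the latch's tongue clear of the ear, with the yellow grip at (203,335) and the ear at (285,390). The gripper is tilted above the black handle and needs 2.1 cm, 1.6 cm and 11.6 cm more.

Request:
arm_command(plan=[0.6,-1.1,0.8,0.5,0,0.6,-1.04,0.84,0.5,0,0.6,0,0,2.5,0,0.6,0,0,2.5,0,0.6,0,0,2.5,0,0.6,0,0,2,0,0.6,0,0,1,0,0.6,0,0,0,0])

```text
time: 19.58
position: [0.5554, 0.0062, 0.092]
ee_rot: [0.722, 0.639, 0.196, -0.177]
ft_force: [0.4, 0.6, 0.6]
gripper_width: 0.602
gripper_force: 0.0
```

Run:
```python
from h import *
from cell import arm
import cv2
s,M=tl(arm); z=M[:,2]
g=np.array([.5545,.0032,.088])+.002*z
d=100*M.T@(g-s["position"]); print(d.round(2))
a=arm.camera("side")["pixels"][180:320,220:400,::-1]
cv2.imwrite("pics/p4.png",cv2.resize(a,None,fx=4,fy=4,interpolation=2))
```

```text
t 19.5833 q [-0.286  0.49   1.86   0.639  0.997 -0.574] p [0.5554 0.0062 0.092 ] yawy -6.93 z [ 0.057  0.506 -0.861] F [0.4 0.6 0.6] T [-0.2   0.04 -0.04] w 0.602 gf 0.0
tilt dockx -0.63 docky 30.58
in [ 0.14 -0.99  0.09] up [ 0.51 -0.   -0.86] dockx [-0.006  1.    -0.01 ] docky [0.861 0.01  0.509]
[-0.47 -0.05  0.39]
```

View pics/p4.png

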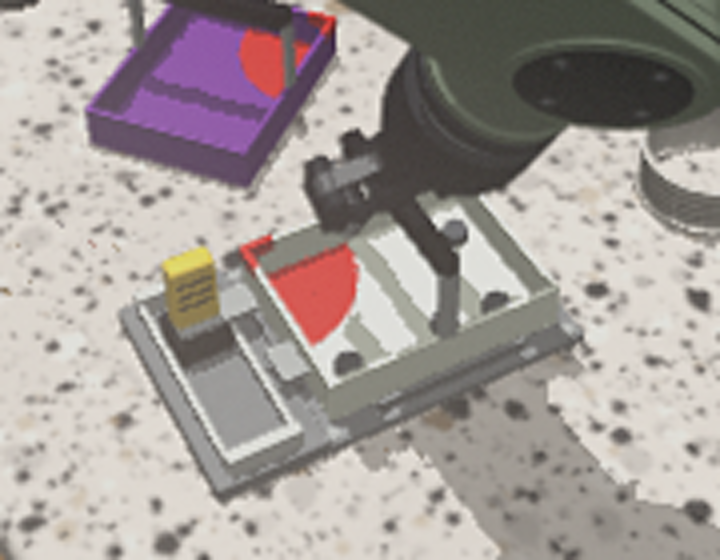

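The fingers straddle the black bar near its middle at (400,205), so I make a small correction and close.

Request:
arm_command(plan=[0.6,-0.45,-0.05,0.4,0,0,0,0,0,0,0,0,0,0,0,0,0,0,0,0,0,0,0,0,0,0,0,0,0,0,0,0,0,0,0,0,0,0,0,0])

```text
time: 20.3
position: [0.5555, 0.003, 0.088]
ee_rot: [0.723, 0.639, 0.197, -0.175]
ft_force: [-2.5, -2.6, 5.7]
gripper_width: 0.13
gripper_force: 59.6
```

Run:
```python
from h import *
from cell import arm
tl(arm)
```

```text
t 20.3 q [-0.291  0.495  1.864  0.643  0.989 -0.585] p [0.5555 0.003  0.088 ] yawy -7.04 z [ 0.061  0.505 -0.861] F [-2.5 -2.6  5.7] T [-0.19  0.17  0.03] w 0.13 gf 59.6
tilt dockx -0.38 docky 30.55
in [ 0.14 -0.99  0.09] up [ 0.51 -0.   -0.86] dockx [-0.006  1.    -0.006] docky [0.861 0.008 0.508]
```

Request:
arm_command(plan=[0,0.41,0,-0.69,0,0,0.71,0,-1.2,0,0,0.92,0,-1.55,0,0,0.92,0,-1.55,0,0,0.92,0,-1.55,0,0,0.82,0,-1.38,0,0,0.61,0,-1.03,0,0,0.31,0,-0.52,0])

```text
time: 20.97
position: [0.5557, 0.0036, 0.1987]
ee_rot: [0.723, 0.639, 0.197, -0.175]
ft_force: [-0.6, 0.3, -3.6]
gripper_width: 0.129
gripper_force: 58.7
```

Run:
```python
from h import *
from cell import arm
import cv2
s,M=tl(arm)
a=arm.camera("side")["pixels"][100:350,190:440,::-1]
b=arm.camera("top")["pixels"][150:275,310:435,::-1]
cv2.imwrite("pics/p5.png",np.hstack([cv2.resize(a,(400,400),interpolation=2),cv2.resize(b,(400,400),interpolation=2)]))
# turn forecast: downslope in tray frame
Tr=Ro.from_euler("z",-7.52,degrees=True).as_matrix()
for psi in(50,60,65,70,75,80,90):
    A=Ro.from_rotvec(-np.radians(psi)*M[:,2]).as_matrix(); g=(A@Tr).T@[0,0,-1]
    print(psi,g.round(3),"tilt",np.degrees(np.arccos(-g[2])).round(1),"lowest z off",min((A@Tr@np.array([x,y,-.08]))[2] for x in(-.07,.07) for y in(-.055,.055)).round(3),[(A@Tr@np.array([x,y,-.08])).round(3).tolist() for x,y in((-.07,.055),)])
```

```text
t 20.9667 q [-0.29   0.366  1.741  0.568  1.196 -0.423] p [0.5557 0.0036 0.1987] yawy -7.02 z [ 0.061  0.504 -0.861] F [-0.6  0.3 -3.6] T [-0.56  0.07 -0.  ] w 0.129 gf 58.7
tilt dockx -0.38 docky 30.53
in [ 0.14 -0.99  0.09] up [ 0.51 -0.   -0.86] dockx [-0.007  1.    -0.006] docky [0.861 0.009 0.508]
50 [-0.391  0.152 -0.908] tilt 24.8 lowest z off -0.108 [[-0.049, 0.014, -0.108]]
60 [-0.442  0.214 -0.871] tilt 29.4 lowest z off -0.112 [[-0.041, 0.006, -0.112]]
65 [-0.463  0.247 -0.851] tilt 31.7 lowest z off -0.114 [[-0.036, 0.002, -0.114]]
70 [-0.481  0.282 -0.83 ] tilt 33.9 lowest z off -0.116 [[-0.031, -0.001, -0.116]]
75 [-0.494  0.319 -0.809] tilt 36.0 lowest z off -0.117 [[-0.026, -0.004, -0.117]]
80 [-0.504  0.356 -0.787] tilt 38.1 lowest z off -0.118 [[-0.02, -0.006, -0.118]]
90 [-0.513  0.432 -0.742] tilt 42.1 lowest z off -0.119 [[-0.009, -0.009, -0.119]]
```

View pics/p5.png

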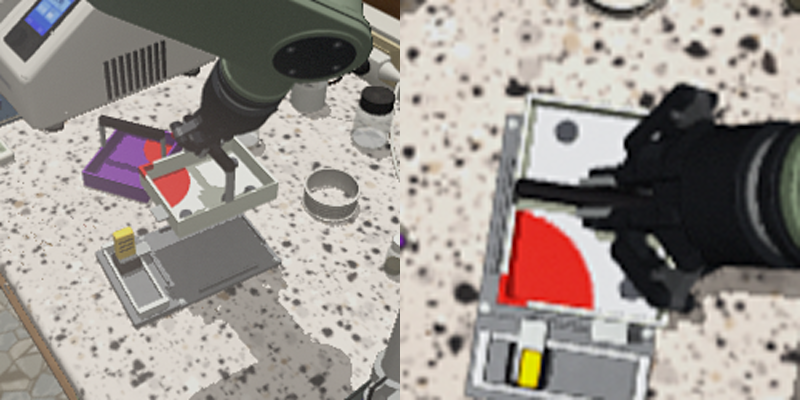

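The tray is level and clear of the dock, with the pellets still in place. I now tilt it by turning about the inclined tool axis, raising it a little as well.

Request:
arm_command(plan=[0,0,0,-0.3,-3,0,0,0,-0.3,-4,0,0,0,-0.3,-5,0,0,0,-0.3,-5,0,0,0,-0.3,-5,0,0,0,-0.3,-5,0,0,0,-0.3,-5,0,0,0,-0.3,-5])

```text
time: 21.73
position: [0.5533, -0.0085, 0.2165]
ee_rot: [0.481, 0.836, 0.242, -0.105]
ft_force: [0.3, 0.5, -3.4]
gripper_width: 0.125
gripper_force: 58.7
```

Request:
arm_command(plan=[0,0,0,-0.1,-5,0,0,0,0,-5,0,0,0,0,-5,0,0,0,0,-5,0,0,0,0,-5,0,0,0,0,-4,0,0,0,0,-2,0,0,0,0,-2])

```text
time: 22.4
position: [0.5532, -0.009, 0.2172]
ee_rot: [0.225, 0.938, 0.262, -0.033]
ft_force: [0.2, -1.1, -3.1]
gripper_width: 0.127
gripper_force: 58.7
```

Request:
arm_command(plan=[0,0,0,0,0,0,0,0,0,0,0,0,0,0,0,0,0,0,0,0,0,0,0,0,0,0,0,0,0,0,0,0,0,0,0,0,0,0,0,0])

```text
time: 23.07
position: [0.554, -0.009, 0.219]
ee_rot: [0.226, 0.938, 0.262, -0.031]
ft_force: [-0.0, -0.6, -4.2]
gripper_width: 0.132
gripper_force: 58.8
```

Run:
```python
from h import *
from cell import arm
import cv2
s,M=tl(arm)
a=arm.camera("side")["pixels"][130:290,250:410,::-1]
b=arm.camera("top")["pixels"][150:270,300:420,::-1]
cv2.imwrite("pics/p6.png",np.hstack([cv2.resize(a,(400,400),interpolation=2),cv2.resize(b,(400,400),interpolation=2)]))
```

```text
t 23.0667 q [-0.313  0.35   1.708  0.554  1.249 -1.635] p [ 0.554 -0.009  0.219] yawy 59.96 z [ 0.06   0.505 -0.861] F [-0.  -0.6 -4.2] T [-0.54  0.18 -0.01] w 0.132 gf 58.8
tilt dockx -0.46 docky 30.56
in [ 0.98 -0.18  0.1 ] up [ 0.18  0.48 -0.86] dockx [-0.942  0.337 -0.007] docky [0.287 0.812 0.508]
```

View pics/p6.png

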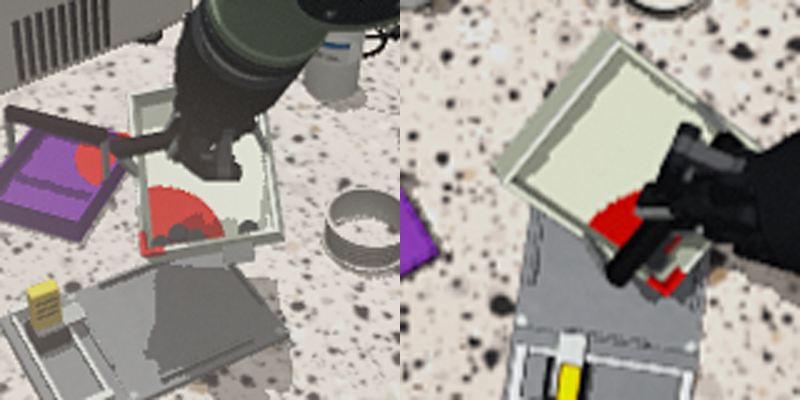

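Pellets lie along the -x wall: two dark ones near the corner at (165-190,232) and at least one still outside at (250,228). They need more slope along the wall, so I turn further.

Request:
arm_command(plan=[0,0,0,0,-3,0,0,0,0,-4,0,0,0,0,-4,0,0,0,0,-4,0,0,0,0,-4,0,0,0,0,-4,0,0,0,0,-2,0,0,0,0,-1])

```text
time: 23.83
position: [0.554, -0.009, 0.219]
ee_rot: [0.008, 0.965, 0.262, 0.029]
ft_force: [0.3, 1.0, -4.1]
gripper_width: 0.129
gripper_force: 58.8
```

Request:
arm_command(plan=[0,0,0,0,0,0,0,0,0,0,0,0,0,0,0,0,0,0,0,0,0,0,0,0,0,0,0,0,0,0,0,0,0,0,0,0,0,0,0,0])

```text
time: 24.5
position: [0.554, -0.009, 0.219]
ee_rot: [0.009, 0.965, 0.262, 0.028]
ft_force: [0.2, 0.4, -4.3]
gripper_width: 0.131
gripper_force: 58.7
```

Run:
```python
from h import *
from cell import arm
import cv2
s,M=tl(arm)
a=arm.camera("side")["pixels"][155:275,280:400,::-1]
cv2.imwrite("pics/p7.png",cv2.resize(a,(600,600),interpolation=2))
```

```text
t 24.5 q [-0.313  0.35   1.708  0.554  1.249 -2.088] p [ 0.554 -0.009  0.219] yawy 89.82 z [ 0.06   0.505 -0.861] F [ 0.2  0.4 -4.3] T [-0.63  0.18 -0.  ] w 0.131 gf 58.7
tilt dockx -0.47 docky 30.57
in [0.96 0.26 0.1 ] up [-0.05  0.51 -0.86] dockx [-0.994 -0.11  -0.007] docky [-0.098  0.855  0.509]
```

View pics/p7.png

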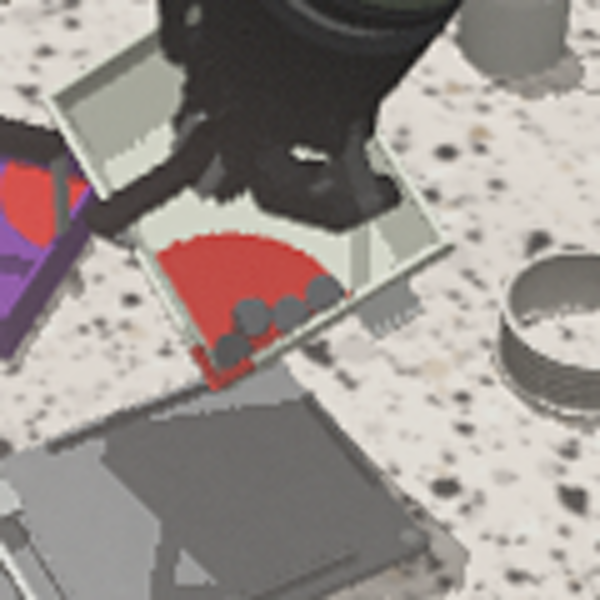

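All four pellets are on red near the corner, at crop pixels (232,349), (253,317), (288,313) and (325,292). Next I map these into the tray frame.

```bash
cat >> h.py <<'E'
Rg=Ro.from_quat([0.723,0.639,0.197,-0.175]).as_matrix(); Pg=np.array([.5555,.003,.088])
Tt=np.array([.5545,.0032,.008]); Rt=Ro.from_euler("z",-7.52,degrees=True).as_matrix()
def tray(s):
    M=Ro.from_quat(s["ee_rot"]).as_matrix(); D=M@Rg.T
    return D@Rt, s["position"]+D@(Tt-Pg)
def tomap(n,uv,s,h):
    Rm,o=tray(s); d=R[n].T@np.linalg.inv(K[n])@np.array([*uv,1.]); c=-R[n].T@T[n]
    c=Rm.T@(c-o); d=Rm.T@d; return (c+d*(h-c[2])/d[2])[:2]*1000
E
python3 - <<'E'
from h import *
from cell import arm
s=arm.sense(); Rm,o=tray(s); print((Rm.T@[0,0,-1]).round(3))
for u in[(232,349),(253,317),(288,313),(325,292)]:
    t=tomap("side",((u[0]+.5)/5-.5+280,(u[1]+.5)/5-.5+155),s,.012); print(t.round(1),np.hypot(t[0]+66,t[1]-51).round(1))
for X in[(-.07,.055,.03),(-.07,-.055,.03)]: print(((proj("side",Rm@X+o)-[280,155])*5).round())
E
```

```text
[-0.511  0.476 -0.715]
[-56.2  42.5] 13.0
[-49.6  28.6] 27.8
[-55.7  15.6] 36.9
[-56.3  -1.5] 53.4
[212. 392.]
[453. 245.]
```

Request:
arm_command(plan=[0,0,0,0,-3,0,0,0,0,-4,0,0,0,0,-4,0,0,0,0,-3,0,0,0,0,-2,0,0,0,0,0,0,0,0,0,0,0,0,0,0,0])

```text
time: 25.22
position: [0.554, -0.009, 0.219]
ee_rot: [-0.125, 0.957, 0.256, 0.065]
ft_force: [-0.8, 0.2, -4.0]
gripper_width: 0.125
gripper_force: 58.7
```

Request:
arm_command(plan=[0,0,0,0,0,0,0,0,0,0,0,0,0,0,0,0,0,0,0,0,0,0,0,0,0,0,0,0,0,0,0,0,0,0,0,0,0,0,0,0])

```text
time: 25.88
position: [0.5541, -0.009, 0.219]
ee_rot: [-0.125, 0.956, 0.256, 0.065]
ft_force: [0.8, 0.4, -4.5]
gripper_width: 0.132
gripper_force: 58.7
```

```bash
cat > m.py <<'E'
from h import *
from cell import arm
import cv2
s,M=st(arm); Rm,o=tray(s); print((Rm.T@[0,0,-1]).round(3))
img=arm.camera("side")["pixels"]
# rectify tray floor region at h=12mm, 1 px = 2 mm
xs=np.arange(-66,6,3);ys=np.arange(51,-33,-3)
for y in ys:
    l=""
    for x in xs:
        u=proj("side",Rm@np.array([x/1e3,y/1e3,.012])+o); r,g,b=cv2.getRectSubPix(img,(1,1),(float(u[0]),float(u[1])))[0,0].astype(int)
        l+="R" if r>g+50 else ("#" if max(r,g,b)<125 else ".")
    print("%4d"%y,l)
E
python3 m.py
```

```text
t 25.8833 q [-0.313  0.35   1.708  0.554  1.249 -2.368] p [ 0.5541 -0.009   0.219 ] yawy 108.02 z [ 0.06   0.505 -0.861] F [ 0.8  0.4 -4.5] T [-0.63  0.17 -0.01] w 0.132 gf 58.7
[-0.479  0.595 -0.646]
  51 R..#...................#
  48 R.###.R####RRRRRRRRRR..#
  45 R##########RRRRRRRRRR..#
  42 R##########RRRRRRRRRR..#
  39 R####.R####RRRRRRRRR...#
  36 .R##.RRR##RRRRRRRRRR...#
  33 .R###RRRRRRRRRRRRRRR...#
  30 .#####RRRRRRRRRRRRRR...#
  27 .#####RRRRRRRRRRRRR....#
  24 .#####RRRRRRRRRRRRR....#
  21 .R###RRRRRRRRRRRRR.....#
  18 .R###RRRRRRRRRRRR....###
  15 .####.RRRRRRRRRRR...####
  12 .#####RRRRRRRRRR..######
   9 .#####RRRRRRRRR...######
   6 .R###.RRRRRRRR....######
   3 .RR#RRRRRRRRR.....######
   0 .RRRRRRRRRR.......######
  -3 .RRRRRRRRR..#####.######
  -6 .RRRRRR....#############
  -9 ..R.......##############
 -12 ........################
 -15 .......#################
 -18 ......##################
 -21 .....###################
 -24 ...#####################
 -27 ...#####################
 -30 ..######################
```

```bash
python3 -c "
from cell import arm
print(arm.hand_in())"
```

```text
the job is handed in; nothing more can be done
None
```

The job is handed in. The latch is fully open against its stop and the tray is held steady about 13 cm above the dock, tilted about 50°. All four pellets are in the red corner, moved by the tilt alone, and nothing else was touched.

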